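# Set the feed gearbox for the blank in the vice and close its gear well

### The arm

A 6-joint arm with a two-finger parallel gripper is mounted at the origin on the work surface. World frame = base frame: x ahead of the robot, y to its left, z up, the work surface at z = 0. Lengths are in mm, angles in rad, forces in N, time in s.
With the tool pointing down it reaches from about 250 to 850 mm from the base axis. Payload 12.5 kg.
Tool frame: the origin (TCP) lies midway between the tips of the shut fingers; the grasp point (between the pads) lies 19 mm behind it; z points along the fingers, y is the line along which they close (so a half turn about z gives the same grasp; the last joint's range is limited). The gripper opens to 93 mm and grips with 3 to 60 N. Pads are 15 mm wide; open, the fingers measure 128 mm over their backs; the gripper's body (75 mm by 188 mm) begins 65 mm behind the grasp point.
Start: joints at [1.051, 0.351, 1.652, -0, 1.139, -0.085], TCP at [231.644, 498.824, 218.633] pointing down, gripper open.
Joint ranges: [-2.75, 2.75], [-0.79, 2.1], [0.01, 2.65], [-1.57, 4.71], [0.07, 3.14], [-2.87, 2.87]. Speed limits (rad/s): [2.22, 2.22, 2.79, 3.14, 3.14, 3.14].

### API

Orientations are given as a unit quaternion [w, x, y, z].
In Python, from plant import env gives the robot as it stands.
- The arm moves only by the tool servo_tool, never from a script. Its argument "series" is a list of rows, each an object of numbers: "wx", "wy", "wz": the turn, a rotation vector about the tool's x, y, z in rad; "dx", "dy", "dz": the shift along the tool's x, y, z in cm; "jaw": the opening, from 0 (shut) to 1 (fully open). A call has 1 to 5 rows; each row shifts and turns the commanded pose from where the row before left it, along the tool's axes as they then stand; what a row does not reach is not made up. A row lasts 1/10 s, in which the tool goes at most 50 mm and 8.59 degrees, less where a joint would pass 70% of its speed; a pose out of reach is approached as far as the arm can. A call is refused whole if a number of a shift passes 5 or a number of a turn 0.15, either way. A call with a gripper value outside its range is refused whole. The fingers move at their own pace and stop on an object; "newtons" is the grip in N (left out, the last holds). Time passes only in rows, so rows that do not move let the fingers close. It gives the time, the measured TCP pose, the force, the opening and the grip force at its end, in the units of the state.
- env.get_state(): the state, without advancing time (a new reading comes with each control period).
- env.get_image(name): name is "side" or "top" or "wrist"; returns (picture, depth): 400x640x3 uint8, red, green, blue; 400x640 float32, mm along the optical axis (not along the pixel's ray), 0 where there is no reading.
- env.camera_model(name): a dict with "mtx" (3x3 intrinsics, pixels), "dist_coeffs" ([k1, k2, p1, p2, k3] as OpenCV has them; the pictures are not rectified), "cam_to_world" (4x4, takes a point from camera to world coordinates). Camera axes: x right, y down, z forward; pixel columns grow to the right and rows downward; lengths in mm; the calibration is good to about 2 mm. A picture is of the moment at which its call begins: read the wrist's pose just before it. camera_model takes no time and is no camera call; for the wrist camera it gives the pose at the moment of the call.
- env.close_job(): hands the job in; it is judged then, once.
The state is a dict: "time": time; "joint_pos": joint angles; "dq": joint speeds; "tau": joint torques, N m; "tcp_pos": TCP position; "eef_rot": TCP orientation; "contact_force": force on the tool from outside, world axes, zero at the start; "moment": the same for the moment, N m; "finger_gap": finger opening in mm; "gripper_force": force on a finger pad.
Only numpy, scipy, OpenCV 4.12 (cv2) and the standard library are available. Lean on these libraries where they do the work, as an engineer would, in place of code of your own. Each camera call takes 0.05 s, during which the arm holds its last target. There are 200 camera calls.

### The job

Get the blue feed gearbox ready for the blank that stands in the vice: pull the red selector knob out of its parking slot, turn it without forcing it and let it drop fully home into the slot whose mark has the same colour as the painted end of that blank. Then take the aluminium cover by its handle and set it, without dropping it, onto the rim of the open gear well so that it sits seated and level. Leave everything else standing where it is, and let go of everything.

Things in the scene. Friction and masses are not known exactly. Their poses are not given: they have to be found in the camera images.
- gearbox: fixed blue gearbox on the bench, foot 210 (x) x 310 (y) mm, housing 200 x 300 mm, flat top 85 mm above the bench. Origin: centre of its underside, z up. Its selector and dial stand on top at local (0, +75 mm), its open gear well at local (0, -75 mm). Gearbox and tray may change sides from start to start
- dial (a point): centre of the white dial disc under the selector (radius 52, top 91 mm above the bench), axes as the gearbox. On it a steel crown, radius 31 mm, top 101 mm above the bench. Marks 43 mm from the centre: black dotted arc towards local -x = the wide parking slot; orange mark on the local -y side and blue mark on the local +y side = the two working slots
- selector_pull (a joint): how far the selector is pulled up along its vertical axis, m: 0 fully home, 0.016 at its stop. A spring pulls it home (with its weight about 4.5 N at 0, 8.5 N at the stop). Its key clears the crown's teeth above about 0.011; only then does it turn from slot to slot, and let down between slots it rests on a tooth at about 0.009
- selector_turn (a joint): selector angle, rad, counter-clockwise from above positive; 0 points along the gearbox's local -x. Starts somewhere in the parking slot, which lets it play between about -0.37 and +0.37; the orange slot is at +1.1, the blue slot at -1.1 (each with about 0.07 of play either way); end stops at -1.4 and +1.4. It turns easily when pulled out
- selector_grip (a point): centre of the selector's red grip bar, on its vertical axis, 126 mm above the bench when home; the bar is 54 mm long along this point's x, 16 mm thick along its y, 34 mm high (top 143, underside 109 mm above the bench when home). The white line on its top marks the pointer end, along this point's -x
- rim (a point): centre of the gear well's steel rim, in the plane of its top face, 100 mm above the bench; rim 88 mm outside and 74 mm inside diameter, 15 mm high; small gears lie in the well, lower than 6 mm above the housing top
- cover: loose round aluminium cover, about 0.22 kg: flange 96 mm diameter and 6 mm thick (7 to 13 mm above the origin), spigot 68 mm diameter under it (0 to 7 mm), black round handle 24 mm diameter on top in the middle (13 to 50 mm). Origin: centre of the spigot's underside. Seated, the flange rests on the rim and the origin lies 7 mm below rim. It starts upright in the tray
- cover_handle (a point): on the cover's axis, 36 mm above its origin, the height to grip the handle
- tray: fixed blue tray, 260 (x) x 240 (y) mm, walls 5 mm thick and 28 mm high, floor 5 mm; origin: centre of its underside.
- bottle: upright grey oil bottle standing in the tray beside the cover, 52 mm diameter, 170 mm tall; origin: centre of its base. Bystander
- vice: fixed low drill vice beyond the gearbox and tray, 170 x 100 mm, jaws 50 mm high; origin: centre of its underside. One blank stands on its bed between the jaws, within 5 mm of its axis
- stock_board: fixed wooden board 130 x 120 x 20 mm on which the other blank waits; origin: centre of its underside. Vice and board may change sides from start to start
- blank_blue: upright round steel blank 40 mm diameter, 46 mm tall, upper end painted blue; origin: centre of its base. In the vice or on the board. Bystander
- blank_orange: the same with the upper end painted orange. In the vice or on the board. Bystander
- spray_can: upright spray can, 54 mm diameter, 165 mm tall, between gearbox and tray on the robot's side; origin: centre of its base. Bystander
- screw_jar: upright jar, 56 mm diameter, 70 mm tall, near the robot on its left; origin: centre of its base. Bystander
- wrench: wrench lying flat at the left of the bench; origin near its middle, on the underside. Bystander
- brush: hand brush lying flat at the right of the bench; origin near its middle, on the underside. Bystander
- spare_gear: brass gear 64 mm diameter, 22 mm high, lying flat near the robot on its right; origin: centre of its underside. Bystander
Not all that is in view belongs to the job. What is shaped like the cover but purple or yellow is not meant.

How it is judged:
By the outcome, as a careful person would: the job done as asked, in the order asked, and still so for the second after the job is handed in, with the robot touching nothing.
It also fails if it takes over 61 s, if anything falls off the work surface, if the arm or the gripper's body presses on something with over 40 N, if the wrist force passes 120 N, or if a joint passes its speed limit or range.

## Working session

There is one attempt and no reset: what is moved stays moved. The work goes in short steps, Python scripts to look and compute and a tool call to move; the robot and the scene stay as the last step left them, time stands still between calls to the robot, and variables do not carry over. Pictures are saved under pics/ and viewed, at most 10 in all, crops included, and the job is handed in when it is done.

Besides the shell and the picture viewer there is one more tool, called after "Emit:" as name([rows], argument=value, ...), one row to a line, values as JSON. servo_tool: Moves the arm, as the interface text tells. Its arguments: {"type":"object","properties":{"series":{"type":"array","items":{"type":"object","properties":{"wx":{"type":"number"},"wy":{"type":"number"},"wz":{"type":"number"},"dx":{"type":"number"},"dy":{"type":"number"},"dz":{"type":"number"},"jaw":{"type":"number"}}}},"newtons":{"type":"number"}},"required":["series"]}

```bash
mkdir -p pics; ls; cat > h.py <<'E'
import numpy as np, cv2
from plant import env
from scipy.spatial.transform import Rotation as R
def cap(n,tag):
    m=env.camera_model(n); im,d=env.get_image(n)
    np.savez(f'pics/{tag}.npz',im=im,d=d,K=m['mtx'],D=m['dist_coeffs'],T=m['cam_to_world'])
    cv2.imwrite(f'pics/{tag}.png',im[:,:,::-1]); return im,d
def load(tag): return np.load(f'pics/{tag}.npz')
def world(z,u,v,depth=None,h=None):
    p=cv2.undistortPoints(np.array([[[u,v]]],float),np.array(z['K'],float),np.array(z['D'],float))[0,0]
    r=np.array([p[0],p[1],1.]); T=np.array(z['T'])
    if h is not None:
        w=T[:3,:3]@r; s=(h-T[2,3])/w[2]; return T[:3,3]+s*w
    if depth is None: depth=np.median(z['d'][int(v)-1:int(v)+2,int(u)-1:int(u)+2])
    return T[:3,:3]@(r*depth)+T[:3,3]
def cloud(z):
    d=z['d'];H,W=d.shape;u,v=np.meshgrid(np.arange(W),np.arange(H))
    p=cv2.undistortPoints(np.stack([u,v],-1).reshape(-1,1,2).astype(float),np.array(z['K'],float),np.array(z['D'],float)).reshape(H,W,2)
    P=np.concatenate([p,np.ones((H,W,1))],-1)*d[...,None]; T=z['T']
    return P@T[:3,:3].T+T[:3,3]
E
python3 - <<'E'
from h import *
a,_=cap('top','top0'); b,_=cap('side','side0')
print(env.get_state()); print(env.camera_model('top')['cam_to_world'],env.camera_model('side')['cam_to_world'])
E
```

```text
pics
{'time': 0.1, 'joint_pos': array([ 1.05137142e+00,  3.51169330e-01,  1.65228134e+00, -4.13607864e-05,
        1.13911920e+00, -8.45743829e-02]), 'dq': array([ 0.00083427, -0.00337617,  0.0011041 , -0.00103211,  0.00100297,
        0.00039926]), 'tau': array([ 2.25567775e-03, -4.98028672e+01, -2.85706830e+01,  7.01134675e-02,
        2.39146646e-02, -4.91598553e-05]), 'tcp_pos': array([231.53616066, 498.58320787, 218.1923397 ]), 'eef_rot': array([-1.27396697e-04,  2.15707741e-01,  9.76457849e-01, -4.72078353e-04]), 'contact_force': array([-0.55407402, -0.64607811,  0.35206119]), 'moment': array([-0.02289504,  0.01387945, -0.01733796]), 'gripper_force': 0.0, 'finger_gap': 93.14561045744821}
[[-2.86481980e-02 -9.86299639e-01  1.62457082e-01  2.53262741e+02]
 [-9.99522362e-01  3.01498371e-02  6.78492344e-03  5.26594958e+00]
 [-1.15900221e-02 -1.62185111e-01 -9.86692283e-01  1.70014956e+03]
 [ 0.00000000e+00  0.00000000e+00  0.00000000e+00  1.00000000e+00]] [[ 7.73258234e-01  4.04939171e-01 -4.87950788e-01  1.28117675e+03]
 [ 6.33733831e-01 -4.67701051e-01  6.16147026e-01 -9.53265520e+02]
 [ 2.12869694e-02 -7.85671684e-01 -6.18277341e-01  1.07818357e+03]
 [ 0.00000000e+00  0.00000000e+00  0.00000000e+00  1.00000000e+00]]
```

View pics/top0.png

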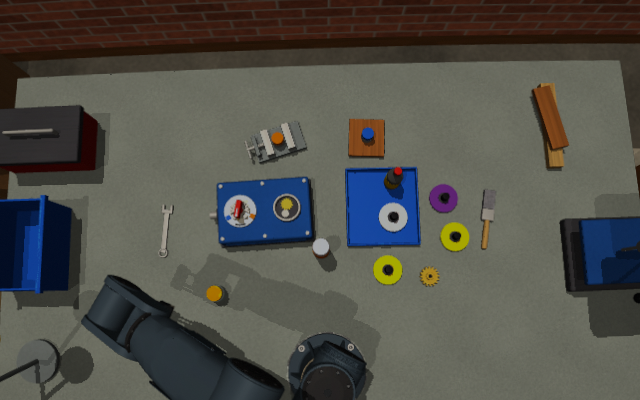

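View pics/side0.png

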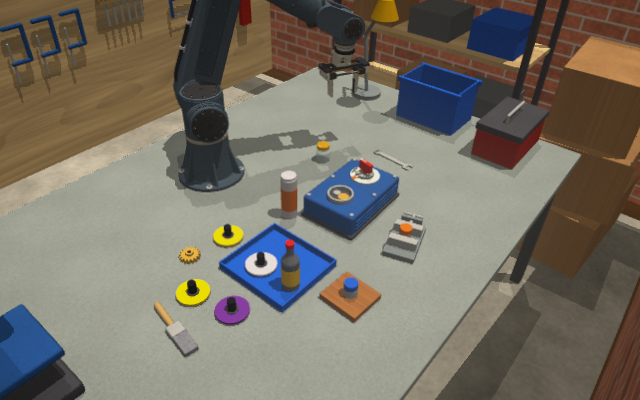

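The vice at top px (277,140) holds the orange blank, so the orange slot (+1.1) is the target; the blue blank is on the board (368,134). Cover candidates: aluminium in the tray (393,216), purple (443,198), yellow (455,236) and (388,270). I choose the one in the tray and check it in a close crop.

```bash
python3 - <<'E'
from h import *
z=load('top0'); im=z['im'][:,:,::-1]
c=cv2.resize(im[165:255,205:325],None,fx=6,fy=6,interpolation=cv2.INTER_CUBIC)[:,:720]
c2=cv2.resize(im[160:250,340:425],None,fx=6,fy=6,interpolation=cv2.INTER_CUBIC)
cv2.imwrite('pics/crop1.png',cv2.resize(np.hstack([c,c2]),None,fx=.65,fy=.65))
P=cloud(z)
# gearbox top plane
hsv=cv2.cvtColor(im,cv2.COLOR_BGR2HSV)
blue=(hsv[...,0]>100)&(hsv[...,0]<125)&(hsv[...,1]>120)
m=blue&(abs(P[...,2]-85)<5)
ys,xs=np.where(m); sel=(xs>200)&(xs<325)
q=P[ys[sel],xs[sel]]; print('box z',np.median(q[:,2]),cv2.minAreaRect(q[:,:2].astype(np.float32)))
hs=P[...,2]
# rim ring
m=(abs(hs-100)<5);m[:, :268]=0;m[:,305:]=0;m[:185]=0;m[225:]=0
m&=~blue
q=P[m];print('rim',len(q),q.mean(0),cv2.minEnclosingCircle(q[:,:2].astype(np.float32)))
red=((hsv[...,0]<8)|(hsv[...,0]>172))&(hsv[...,1]>150)
m=red.copy();m[:,:220]=0;m[:,262:]=0;m[:190]=0;m[230:]=0
q=P[m];q=q[q[:,2]>130];print('grip',len(q),q.mean(0),cv2.minAreaRect(q[:,:2].astype(np.float32)))
# cover flange: z~18, handle top z~55
g=(hsv[...,1]<60)&(hsv[...,2]>120)&(hs<35); g[:,:372]=0;g[:,412:]=0;g[:195]=0;g[240:]=0
q=P[g];print('flange',len(q),np.median(q[:,2]),cv2.minEnclosingCircle(q[:,:2].astype(np.float32)))
k=(hs>45)&(hs<65);k[:,:380]=0;k[:,405:]=0;k[:205]=0;k[228:]=0
q=P[k];print('handle',len(q),q.mean(0),np.ptp(q,axis=0))
for n,u,v in [('can',321,246),('bottle',398,171),('blankvice',278,138),('jar',214,293)]: print(n,world(z,u,v))
E
```

```text
box z 84.95500756083925 ((518.6083374023438, 190.24281311035156), (199.0762481689453, 298.4642028808594), 2.030421733856201)
rim 164 [524.61058743 115.48026914  99.72492105] ((521.7364501953125, 116.05596923828125), 44.61878204345703)
grip 68 [515.13772465 259.45617524 164.72627629] ((386.03314208984375, 149.51333618164062), (389.8076477050781, 42.32154083251953), 41.17610168457031)
flange 534 17.432836603644887 ((494.4335021972656, -232.0225067138672), 48.4925422668457)
handle 41 [ 491.73551305 -230.07393605   54.00174018] [24.07054184 20.71231324 15.94780941]
can [390.55385017   9.02646455 163.22822379]
bottle [ 611.46054588 -232.73361311  174.40315678]
blankvice [762.25227647 141.23115151  62.95936191]
jar [259.7567032  350.64464364  73.87639582]
```

View pics/crop1.png

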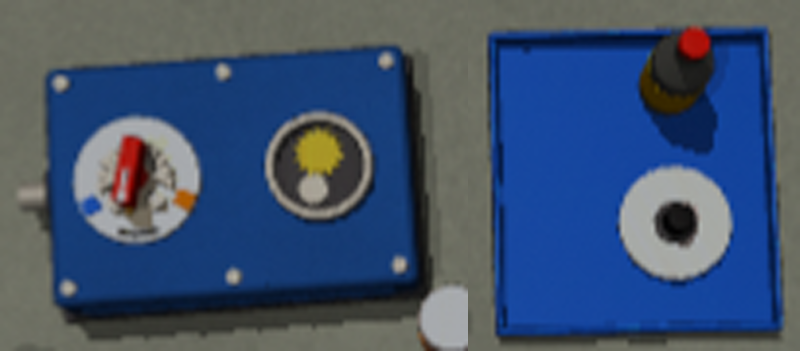

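The crop shows that the selector bar (125,172) has its pointer end low, near the parking arc. The orange mark is at (185,199), and the rim is at (319,166). In the tray, the silver cover at (676,222) with its black handle is the right one. Now I move above the dial.

Emit:
servo_tool([
  {"dx":-3.5,"dy":-0.9,"dz":-0.5},
  {"dx":-3.6,"dy":-0.9,"dz":-0.5},
  {"dx":-3.6,"dy":-0.9,"dz":-0.5},
  {"dx":-3.6,"dy":-0.9,"dz":-0.5},
  {"dx":-3.6,"dy":-0.9,"dz":-0.5},
])

```text
schema error: expected keys wx, wy, wz, dx, dy, dz, jaw
```

Emit:
servo_tool([
  {"dx":-3.6,"dy":-0.9},
  {"dx":-3.6,"dy":-0.9},
  {"dx":-3.6,"dy":-1},
  {"dx":-3.5,"dy":-1},
  {"dx":-3.4,"dy":-1},
])

```text
schema error: expected keys wx, wy, wz, dx, dy, dz, jaw
```

Emit:
servo_tool([
  {"wz":-0.1},
  {"wz":-0.13},
  {"wz":-0.1},
  {},
])

```text
schema error: expected keys wx, wy, wz, dx, dy, dz, jaw
```

```bash
python3 - <<'E'
from h import *
s=env.get_state();print(s['time'],s['tcp_pos'],s['eef_rot'],s['joint_pos'])
im,d=cap('wrist','w1');print(env.camera_model('wrist')['cam_to_world'])
E
```

```text
0.1 [231.53616066 498.58320787 218.1923397 ] [-1.27396697e-04  2.15707741e-01  9.76457849e-01 -4.72078353e-04] [ 1.05137142e+00  3.51169330e-01  1.65228134e+00 -4.13607864e-05
  1.13911920e+00 -8.45743829e-02]
[[ 4.20754962e-01  8.70349936e-01  2.55844193e-01  1.59833188e+02]
 [ 9.07171567e-01 -4.02978464e-01 -1.21029356e-01  5.33326115e+02]
 [-2.23819190e-03  2.83018280e-01 -9.59111904e-01  3.83935892e+02]
 [ 0.00000000e+00  0.00000000e+00  0.00000000e+00  1.00000000e+00]]
```

View pics/w1.png

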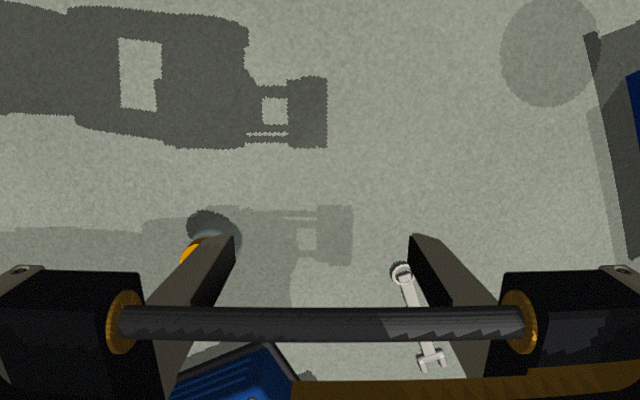

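The wrist view still shows the start position, with fingers at (210,270) and (435,270). The rows were refused because they need every key, so nothing moved. Resending.

Emit:
servo_tool([
  {"dx":-3.5,"dy":-0.9,"dz":-0.5,"wx":0,"wy":0,"wz":0,"jaw":1},
  {"dx":-3.6,"dy":-0.9,"dz":-0.5,"wx":0,"wy":0,"wz":0,"jaw":1},
  {"dx":-3.6,"dy":-0.9,"dz":-0.5,"wx":0,"wy":0,"wz":0,"jaw":1},
  {"dx":-3.6,"dy":-0.9,"dz":-0.5,"wx":0,"wy":0,"wz":0,"jaw":1},
  {"dx":-3.6,"dy":-0.9,"dz":-0.5,"wx":0,"wy":0,"wz":0,"jaw":1},
])

```text
time: 0.65
tcp_pos: [376.0, 381.5, 243.7]
eef_rot: [-0.0, 0.216, 0.976, -0.0]
contact_force: [0.3, 0.3, 0.4]
finger_gap: 93.1
gripper_force: 0.0
```

Emit:
servo_tool([
  {"dx":-3.6,"dy":-0.9,"dz":0,"wx":0,"wy":0,"wz":0,"jaw":1},
  {"dx":-3.6,"dy":-0.9,"dz":0,"wx":0,"wy":0,"wz":0,"jaw":1},
  {"dx":-3.6,"dy":-1,"dz":0,"wx":0,"wy":0,"wz":0,"jaw":1},
  {"dx":-3.5,"dy":-1,"dz":0,"wx":0,"wy":0,"wz":0,"jaw":1},
  {"dx":-3.4,"dy":-1,"dz":0,"wx":0,"wy":0,"wz":0,"jaw":1},
])

```text
time: 1.15
tcp_pos: [516.3, 263.3, 243.4]
eef_rot: [-0.0, 0.216, 0.976, -0.0]
contact_force: [-0.5, 0.3, -0.1]
finger_gap: 93.0
gripper_force: 0.0
```

Emit:
servo_tool([
  {"dx":0,"dy":0,"dz":0,"wx":0,"wy":0,"wz":-0.1,"jaw":1},
  {"dx":0,"dy":0,"dz":0,"wx":0,"wy":0,"wz":-0.13,"jaw":1},
  {"dx":0,"dy":0,"dz":0,"wx":0,"wy":0,"wz":-0.1,"jaw":1},
  {"dx":0,"dy":0,"dz":0,"wx":0,"wy":0,"wz":0,"jaw":1},
])

```text
time: 1.55
tcp_pos: [515.3, 264.4, 243.4]
eef_rot: [-0.0, 0.052, 0.999, -0.0]
contact_force: [-0.2, -0.1, -0.9]
finger_gap: 93.1
gripper_force: 0.0
```

```bash
python3 - <<'E'
from h import *
s=env.get_state();print(s['time'],s['tcp_pos'],s['eef_rot'],s['joint_pos'])
im,d=cap('wrist','w2')
E
```

```text
1.55 [515.27682631 264.39194388 243.35367934] [-2.41781896e-04  5.17577173e-02  9.98659635e-01 -1.17996254e-04] [ 3.93703275e-01  3.80592567e-01  1.54490904e+00 -4.89907858e-06
  1.21662910e+00 -1.07352964e+00]
```

View pics/w2.png

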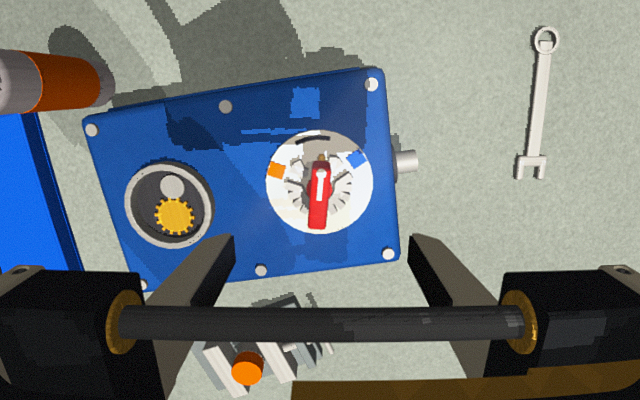

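The wrist view shows the bar from about (320,162) to (317,228), with the pointer end up towards the arc at (313,138). The orange mark is at (275,170) and the rim is centred near (169,203). Next I compute the bar axis, dial centre and rim centre.

```bash
python3 - <<'E'
from h import *
z=load('w2'); im=z['im'][:,:,::-1];hsv=cv2.cvtColor(im,cv2.COLOR_BGR2HSV);P=cloud(z);h=P[...,2]
U,V=np.meshgrid(np.arange(640),np.arange(400))
box=(U>260)&(U<380)&(V>125)&(V<240)
red=((hsv[...,0]<8)|(hsv[...,0]>172))&(hsv[...,1]>150)&box
print('red h',np.percentile(h[red],[5,50,95]))
wl=(hsv[...,1]<70)&(hsv[...,2]>150)
t=(red|wl)&box&(abs(h-143)<5)
q=P[t];print(len(q),q.mean(0),cv2.minAreaRect(q[:,:2].astype(np.float32)))
w=wl&(hsv[...,2]>120)&box&(abs(h-91)<4);q=P[w];print('dial',len(q),np.median(h[w]),cv2.minEnclosingCircle(q[:,:2].astype(np.float32)))
b=(U>115)&(U<222)&(V>150)&(V<255)&(abs(h-100)<4)&(hsv[...,1]<80);q=P[b];print('rim',np.median(h[b]),cv2.minEnclosingCircle(q[:,:2].astype(np.float32)),cv2.fitEllipse(q[:,:2].astype(np.float32)))
for n,u,v in [('or',275,170),('bl',357,158),('arc',313,138)]: print(n,world(z,u,v,h=91))
E
```

```text
red h [111.68661051 142.2810097  143.5027165 ]
1106 [517.29656916 263.39557028 142.42967856] ((518.0458984375, 263.36151123046875), (15.958786010742188, 53.0196533203125), 79.33692169189453)
dial 4847 90.6399787127786 ((518.3695678710938, 263.0553894042969), 51.93230438232422)
rim 99.3490585566716 ((524.1726684570312, 113.66136932373047), 44.20361328125) ((523.9905395507812, 114.04418182373047), (80.72891235351562, 81.18722534179688), 47.52338409423828)
or [500.290863   222.63052903  91.        ]
bl [496.78233352 301.30193178  91.        ]
arc [473.84599541 262.02429309  91.        ]
```

The dial centre (518,263), rim (524,114) and yaw of 2.2° all agree. The bar points at 169.3°, which is joint angle −0.225, so the turn to orange is +1.325. Now I turn +0.083 and descend.

Emit:
servo_tool([
  {"dx":0,"dy":0,"dz":0,"wx":0,"wy":0,"wz":0.083,"jaw":1},
  {"dx":-0.3,"dy":-0.07,"dz":3,"wx":0,"wy":0,"wz":0,"jaw":1},
  {"dx":0,"dy":0,"dz":4,"wx":0,"wy":0,"wz":0,"jaw":1},
  {"dx":0,"dy":0,"dz":4,"wx":0,"wy":0,"wz":0,"jaw":1},
  {"dx":0,"dy":0,"dz":2.3,"wx":0,"wy":0,"wz":0,"jaw":1},
])

```text
time: 2.1
tcp_pos: [516.9, 262.8, 107.7]
eef_rot: [-0.001, 0.095, 0.995, -0.001]
contact_force: [0.4, -0.2, -0.1]
finger_gap: 92.9
gripper_force: 0.0
```

Emit:
servo_tool([
  {"dx":0,"dy":0,"dz":0,"wx":0,"wy":0,"wz":0,"jaw":0.1},
  {"dx":0,"dy":0,"dz":0,"wx":0,"wy":0,"wz":0,"jaw":0},
  {"dx":0,"dy":0,"dz":0,"wx":0,"wy":0,"wz":0,"jaw":0},
  {"dx":0,"dy":0,"dz":0,"wx":0,"wy":0,"wz":0,"jaw":0},
  {"dx":0,"dy":0,"dz":0,"wx":0,"wy":0,"wz":0,"jaw":0},
], newtons=35)

```text
time: 2.6
tcp_pos: [518.6, 263.5, 111.7]
eef_rot: [0.001, 0.094, 0.996, 0.0]
contact_force: [-0.6, -0.2, 1.0]
finger_gap: 57.6
gripper_force: 0.0
```

Emit:
servo_tool([
  {"dx":0,"dy":0,"dz":0,"wx":0,"wy":0,"wz":0,"jaw":0},
  {"dx":0,"dy":0,"dz":0,"wx":0,"wy":0,"wz":0,"jaw":0},
])

```text
time: 2.8
tcp_pos: [518.2, 263.3, 110.9]
eef_rot: [0.0, 0.094, 0.996, 0.0]
contact_force: [0.4, -1.0, 0.6]
finger_gap: 41.7
gripper_force: 0.0
```

Emit:
servo_tool([
  {"dx":0,"dy":0,"dz":0,"wx":0,"wy":0,"wz":0,"jaw":0},
  {"dx":0,"dy":0,"dz":0,"wx":0,"wy":0,"wz":0,"jaw":0},
  {"dx":0,"dy":0,"dz":0,"wx":0,"wy":0,"wz":0,"jaw":0},
  {"dx":0,"dy":0,"dz":0,"wx":0,"wy":0,"wz":0,"jaw":0},
  {"dx":0,"dy":0,"dz":0,"wx":0,"wy":0,"wz":0,"jaw":0},
])

```text
time: 3.3
tcp_pos: [518.2, 262.3, 111.3]
eef_rot: [-0.0, 0.094, 0.996, -0.001]
contact_force: [-2.9, -8.5, 9.1]
finger_gap: 15.8
gripper_force: 70.3
```

Emit:
servo_tool([
  {"dx":0,"dy":0,"dz":0,"wx":0,"wy":0,"wz":0,"jaw":0},
  {"dx":0,"dy":0,"dz":0,"wx":0,"wy":0,"wz":0,"jaw":0},
  {"dx":0,"dy":0,"dz":0,"wx":0,"wy":0,"wz":0,"jaw":0},
])

```text
time: 3.6
tcp_pos: [518.2, 262.2, 111.3]
eef_rot: [-0.0, 0.094, 0.996, -0.001]
contact_force: [-3.2, -7.7, 10.1]
finger_gap: 16.0
gripper_force: 70.3
```

Emit:
servo_tool([
  {"dx":0,"dy":-0.1,"dz":-0.3,"wx":0,"wy":0,"wz":0,"jaw":0},
  {"dx":0,"dy":0,"dz":-0.4,"wx":0,"wy":0,"wz":0,"jaw":0},
  {"dx":0,"dy":0,"dz":-0.4,"wx":0,"wy":0,"wz":0,"jaw":0},
  {"dx":0,"dy":0,"dz":-0.3,"wx":0,"wy":0,"wz":0,"jaw":0},
  {"dx":0,"dy":0,"dz":0,"wx":0,"wy":0,"wz":0,"jaw":0},
])

```text
time: 4.1
tcp_pos: [518.0, 262.1, 124.8]
eef_rot: [0.0, 0.094, 0.996, -0.0]
contact_force: [2.9, -3.7, -7.1]
finger_gap: 15.8
gripper_force: 68.0
```

Emit:
servo_tool([
  {"dx":0,"dy":0,"dz":0,"wx":0,"wy":0,"wz":-0.08,"jaw":0},
  {"dx":0,"dy":0,"dz":0,"wx":0,"wy":0,"wz":-0.12,"jaw":0},
  {"dx":0,"dy":0,"dz":0,"wx":0,"wy":0,"wz":-0.12,"jaw":0},
  {"dx":0,"dy":0,"dz":0,"wx":0,"wy":0,"wz":-0.12,"jaw":0},
  {"dx":0,"dy":0,"dz":0,"wx":0,"wy":0,"wz":-0.12,"jaw":0},
])

```text
time: 4.6
tcp_pos: [518.0, 261.8, 124.4]
eef_rot: [-0.0, -0.188, 0.982, -0.0]
contact_force: [4.6, -5.1, -7.5]
finger_gap: 16.0
gripper_force: 66.9
```

Emit:
servo_tool([
  {"dx":0,"dy":0,"dz":0,"wx":0,"wy":0,"wz":-0.12,"jaw":0},
  {"dx":0,"dy":0,"dz":0,"wx":0,"wy":0,"wz":-0.12,"jaw":0},
  {"dx":0,"dy":0,"dz":0,"wx":0,"wy":0,"wz":-0.12,"jaw":0},
  {"dx":0,"dy":0,"dz":0,"wx":0,"wy":0,"wz":-0.12,"jaw":0},
  {"dx":0,"dy":0,"dz":0,"wx":0,"wy":0,"wz":-0.1,"jaw":0},
])

```text
time: 5.1
tcp_pos: [518.2, 261.6, 124.4]
eef_rot: [-0.0, -0.461, 0.888, -0.001]
contact_force: [4.3, -6.4, -7.3]
finger_gap: 15.9
gripper_force: 66.8
```

Emit:
servo_tool([
  {"dx":0,"dy":0,"dz":0,"wx":0,"wy":0,"wz":-0.09,"jaw":0},
  {"dx":0,"dy":0,"dz":0,"wx":0,"wy":0,"wz":-0.09,"jaw":0},
  {"dx":0.05,"dy":-0.07,"dz":0,"wx":0,"wy":0,"wz":0,"jaw":0},
  {"dx":0,"dy":0,"dz":0,"wx":0,"wy":0,"wz":0,"jaw":0},
])

```text
time: 5.5
tcp_pos: [518.4, 261.4, 124.4]
eef_rot: [-0.0, -0.536, 0.844, -0.0]
contact_force: [3.6, -2.2, -8.5]
finger_gap: 15.8
gripper_force: 65.6
```

```bash
python3 - <<'E'
from h import *
s=env.get_state();q=s['eef_rot'];print(s['tcp_pos'],np.degrees(2*np.arctan2(q[2],q[1])),s['contact_force'],s['moment'],s['joint_pos'][5])
E
```

```text
[518.36701094 261.39054226 124.3896426 ] 244.829034941744 [ 3.62132584 -2.20675804 -8.50384134] [-0.4459239  -0.70491269  0.08149134] -2.315266288221668
```

Aligned to 244.8° (target 245.2°). Now I lower it.

Emit:
servo_tool([
  {"dx":0,"dy":0,"dz":0.3,"wx":0,"wy":0,"wz":0,"jaw":0},
  {"dx":0,"dy":0,"dz":0.3,"wx":0,"wy":0,"wz":0,"jaw":0},
  {"dx":0,"dy":0,"dz":0.3,"wx":0,"wy":0,"wz":0,"jaw":0},
  {"dx":0,"dy":0,"dz":0.2,"wx":0,"wy":0,"wz":0,"jaw":0},
  {"dx":0,"dy":0,"dz":0.2,"wx":0,"wy":0,"wz":0,"jaw":0},
])

```text
time: 6.0
tcp_pos: [518.5, 261.5, 112.0]
eef_rot: [0.0, -0.536, 0.844, -0.0]
contact_force: [1.0, -6.1, 0.9]
finger_gap: 15.8
gripper_force: 66.0
```

Emit:
servo_tool([
  {"dx":0,"dy":0,"dz":0,"wx":0,"wy":0,"wz":0,"jaw":0},
  {"dx":0,"dy":0,"dz":0,"wx":0,"wy":0,"wz":0,"jaw":0},
])

```text
time: 6.2
tcp_pos: [518.4, 261.4, 111.5]
eef_rot: [-0.0, -0.536, 0.844, -0.0]
contact_force: [3.2, -3.9, -4.7]
finger_gap: 15.6
gripper_force: 65.7
```

Emit:
servo_tool([
  {"dx":0,"dy":0,"dz":0,"wx":0,"wy":0,"wz":0,"jaw":0.5},
  {"dx":0,"dy":0,"dz":0,"wx":0,"wy":0,"wz":0,"jaw":0.5},
  {"dx":0,"dy":0,"dz":0,"wx":0,"wy":0,"wz":0,"jaw":0.5},
  {"dx":0,"dy":0,"dz":0,"wx":0,"wy":0,"wz":0,"jaw":0.5},
  {"dx":0,"dy":0,"dz":0,"wx":0,"wy":0,"wz":0,"jaw":0.5},
])

```text
time: 6.7
tcp_pos: [518.4, 261.7, 111.7]
eef_rot: [0.0, -0.536, 0.844, 0.0]
contact_force: [-0.2, 0.6, 0.1]
finger_gap: 45.8
gripper_force: 0.0
```

Emit:
servo_tool([
  {"dx":0,"dy":0,"dz":-1.5,"wx":0,"wy":0,"wz":0,"jaw":0.5},
  {"dx":0,"dy":0,"dz":-3,"wx":0,"wy":0,"wz":0,"jaw":0.5},
  {"dx":0,"dy":0,"dz":-4,"wx":0,"wy":0,"wz":0,"jaw":0.8},
  {"dx":0,"dy":0,"dz":-4,"wx":0,"wy":0,"wz":0,"jaw":1},
  {"dx":0,"dy":0,"dz":0,"wx":0,"wy":0,"wz":0,"jaw":1},
])

```text
time: 7.2
tcp_pos: [520.3, 262.4, 242.1]
eef_rot: [0.004, -0.536, 0.844, -0.001]
contact_force: [-0.3, 0.1, 0.2]
finger_gap: 65.9
gripper_force: 0.0
```

```bash
python3 - <<'E'
from h import *
s=env.get_state();print(s['tcp_pos'],s['joint_pos'])
cap('wrist','w3')
z=load('w3'); im=z['im'][:,:,::-1];hsv=cv2.cvtColor(im,cv2.COLOR_BGR2HSV);P=cloud(z);h=P[...,2]
near=np.hypot(P[...,0]-518,P[...,1]-263)<45
red=((hsv[...,0]<8)|(hsv[...,0]>172))&(hsv[...,1]>150)&near&(h>105)&(h<165)
print('red h',np.percentile(h[red],[5,50,75,95]))
t=near&(abs(h-np.percentile(h[red],75))<4)
q=P[t];print(len(q),q.mean(0),cv2.minAreaRect(q[:,:2].astype(np.float32)))
E
```

```text
[520.34579397 262.44263654 242.07134848] [ 3.87203362e-01  3.83743416e-01  1.54357579e+00  1.19339791e-04
  1.20557015e+00 -2.31589286e+00]
red h [112.00940389 142.38081164 142.87956417 143.57931405]
1214 [517.46961247 261.83699758 142.38711917] ((517.946044921875, 262.88897705078125), (53.46890640258789, 15.93836784362793), 67.24519348144531)
```

View pics/w3.png

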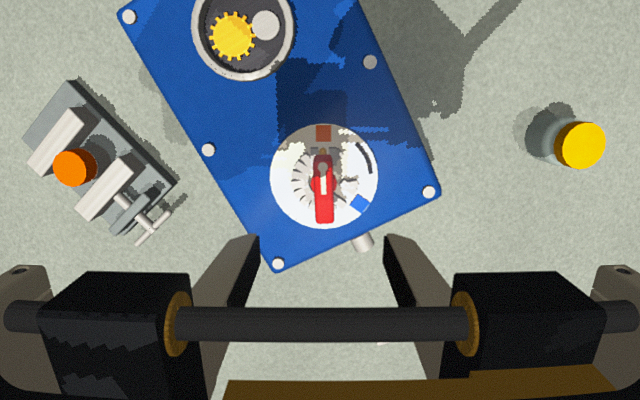

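The selector is home: its top is at 142.4 as before, and its angle is 1.13, inside the orange slot. The pointer end, towards (323,160), faces the orange mark at (323,132). Next I turn the tool to 180° and travel to the cover.

Emit:
servo_tool([
  {"dx":0,"dy":0,"dz":0,"wx":0,"wy":0,"wz":0.14,"jaw":1},
  {"dx":0,"dy":0,"dz":0,"wx":0,"wy":0,"wz":0.14,"jaw":1},
  {"dx":0,"dy":0,"dz":0,"wx":0,"wy":0,"wz":0.14,"jaw":1},
  {"dx":0,"dy":0,"dz":0,"wx":0,"wy":0,"wz":0.14,"jaw":1},
  {"dx":0,"dy":0,"dz":0,"wx":0,"wy":0,"wz":0.14,"jaw":1},
])

```text
time: 7.75
tcp_pos: [517.8, 261.3, 235.0]
eef_rot: [-0.001, -0.212, 0.977, -0.0]
contact_force: [0.1, 0.1, -0.3]
finger_gap: 92.7
gripper_force: 0.0
```

Emit:
servo_tool([
  {"dx":0,"dy":0,"dz":0,"wx":0,"wy":0,"wz":0.14,"jaw":1},
  {"dx":0,"dy":0,"dz":0,"wx":0,"wy":0,"wz":0.14,"jaw":1},
  {"dx":0,"dy":0,"dz":0,"wx":0,"wy":0,"wz":0.15,"jaw":1},
  {"dx":0,"dy":-2,"dz":0,"wx":0,"wy":0,"wz":0,"jaw":1},
  {"dx":0,"dy":-4,"dz":0,"wx":0,"wy":0,"wz":0,"jaw":1},
])

```text
time: 8.25
tcp_pos: [517.8, 202.2, 234.9]
eef_rot: [-0.001, -0.002, 1.0, -0.0]
contact_force: [0.1, -0.5, -0.0]
finger_gap: 92.9
gripper_force: 0.0
```

Emit:
servo_tool([
  {"dx":0.5,"dy":-4,"dz":0,"wx":0,"wy":0,"wz":0,"jaw":1},
  {"dx":0.5,"dy":-4,"dz":0,"wx":0,"wy":0,"wz":0,"jaw":1},
  {"dx":0.5,"dy":-4,"dz":0,"wx":0,"wy":0,"wz":0,"jaw":1},
  {"dx":0.5,"dy":-4,"dz":0,"wx":0,"wy":0,"wz":0,"jaw":1},
  {"dx":0.5,"dy":-4,"dz":0,"wx":0,"wy":0,"wz":0,"jaw":1},
])

```text
time: 8.75
tcp_pos: [492.9, 0.1, 235.3]
eef_rot: [-0.001, -0.001, 1.0, 0.0]
contact_force: [1.5, 0.4, 0.2]
finger_gap: 93.0
gripper_force: 0.0
```

Emit:
servo_tool([
  {"dx":0,"dy":-4,"dz":0,"wx":0,"wy":0,"wz":0,"jaw":1},
  {"dx":0,"dy":-4,"dz":0,"wx":0,"wy":0,"wz":0,"jaw":1},
  {"dx":0,"dy":-4,"dz":0,"wx":0,"wy":0,"wz":0,"jaw":1},
  {"dx":0,"dy":-4,"dz":0,"wx":0,"wy":0,"wz":0,"jaw":1},
  {"dx":0,"dy":-4,"dz":0,"wx":0,"wy":0,"wz":0,"jaw":1},
])

```text
time: 9.25
tcp_pos: [493.6, -199.9, 235.2]
eef_rot: [-0.001, -0.001, 1.0, 0.001]
contact_force: [1.1, -0.1, -0.3]
finger_gap: 93.0
gripper_force: 0.0
```

Emit:
servo_tool([
  {"dx":0,"dy":-2,"dz":0,"wx":0,"wy":0,"wz":0,"jaw":1},
  {"dx":0,"dy":-1,"dz":0,"wx":0,"wy":0,"wz":0,"jaw":1},
  {"dx":0,"dy":0,"dz":0,"wx":0,"wy":0,"wz":0,"jaw":1},
])

```text
time: 9.55
tcp_pos: [494.1, -228.8, 235.6]
eef_rot: [-0.001, -0.001, 1.0, 0.0]
contact_force: [0.3, 0.0, 0.8]
finger_gap: 93.0
gripper_force: 0.0
```

```bash
python3 - <<'E'
from h import *
s=env.get_state();q=s['eef_rot'];print(s['time'],s['tcp_pos'],np.degrees(2*np.arctan2(q[2],q[1])),s['joint_pos'])
cap('wrist','w4')
z=load('w4'); im=z['im'][:,:,::-1];hsv=cv2.cvtColor(im,cv2.COLOR_BGR2HSV);P=cloud(z);h=P[...,2]
near=np.hypot(P[...,0]-495,P[...,1]+233)<75
g=near&(hsv[...,1]<60)&(abs(h-18)<3)&(hsv[...,2]>90);q=P[g]
print('flange',len(q),np.median(q[:,2]),cv2.minEnclosingCircle(q[:,:2].astype(np.float32)))
k=(np.hypot(P[...,0]-495,P[...,1]+233)<25)&(abs(h-55)<3);q=P[k];print('handle',len(q),np.median(q[:,2]),cv2.minEnclosingCircle(q[:,:2].astype(np.float32)))
b=(h>150)&(h<180)&(P[...,1]<-100)&(P[...,0]>540)&(P[...,0]<680);q=P[b];print('bottle',len(q),q.mean(0) if len(q) else 0)
E
```

```text
9.55 [ 494.07015318 -228.84009962  235.56212803] 180.05920465341012 [-5.19284854e-01  3.24364427e-01  1.64513064e+00  5.41521149e-05
  1.17376952e+00 -2.09113548e+00]
flange 4761 17.706036358049914 ((495.1075744628906, -233.4832000732422), 48.05759811401367)
handle 386 54.529274898808325 ((495.1711120605469, -233.55755615234375), 11.759224891662598)
bottle 516 [ 615.01506109 -234.1307053   174.30059768]
```

View pics/w4.png

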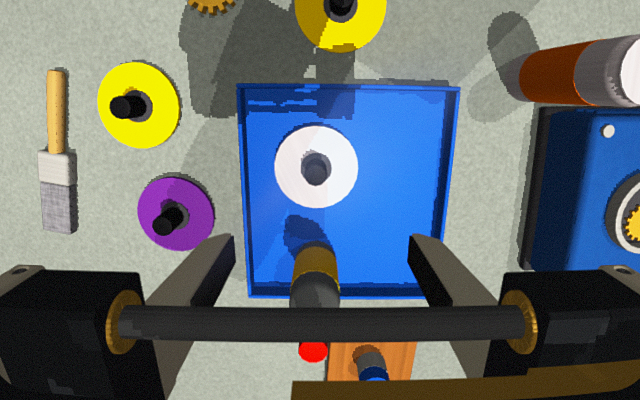

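The view shows the aluminium cover at (316,167) with its handle between the fingers, and the bottle behind it at (318,290). The cover is at (495.1,−233.5), and its heights check. I descend and grip.

Emit:
servo_tool([
  {"dx":-0.1,"dy":-0.47,"dz":4,"wx":0,"wy":0,"wz":0,"jaw":0.6},
  {"dx":0,"dy":0,"dz":5,"wx":0,"wy":0,"wz":0,"jaw":0.6},
  {"dx":0,"dy":0,"dz":5,"wx":0,"wy":0,"wz":0,"jaw":0.6},
  {"dx":0,"dy":0,"dz":4,"wx":0,"wy":0,"wz":0,"jaw":0.6},
  {"dx":0,"dy":0,"dz":0,"wx":0,"wy":0,"wz":0,"jaw":0.6},
])

```text
time: 10.1
tcp_pos: [492.9, -230.3, 52.3]
eef_rot: [-0.004, -0.002, 1.0, 0.002]
contact_force: [-1.4, 0.7, 1.2]
finger_gap: 58.0
gripper_force: 0.0
```

Emit:
servo_tool([
  {"dx":0,"dy":0,"dz":1.5,"wx":0,"wy":0,"wz":0,"jaw":0.5},
  {"dx":0,"dy":0,"dz":1.5,"wx":0,"wy":0,"wz":0,"jaw":0.5},
  {"dx":0,"dy":0,"dz":0,"wx":0,"wy":0,"wz":0,"jaw":0.5},
  {"dx":0,"dy":0,"dz":0,"wx":0,"wy":0,"wz":0,"jaw":0.5},
], newtons=30)

```text
time: 10.5
tcp_pos: [495.9, -233.3, 27.3]
eef_rot: [0.0, -0.001, 1.0, -0.0]
contact_force: [-0.6, 0.3, 0.2]
finger_gap: 46.8
gripper_force: 0.0
```

Emit:
servo_tool([
  {"dx":0.05,"dy":0,"dz":0.2,"wx":0,"wy":0,"wz":0,"jaw":0.1},
  {"dx":0,"dy":0,"dz":0,"wx":0,"wy":0,"wz":0,"jaw":0.1},
  {"dx":0,"dy":0,"dz":0,"wx":0,"wy":0,"wz":0,"jaw":0.1},
  {"dx":0,"dy":0,"dz":0,"wx":0,"wy":0,"wz":0,"jaw":0.1},
  {"dx":0,"dy":0,"dz":0,"wx":0,"wy":0,"wz":0,"jaw":0.1},
])

```text
time: 11.0
tcp_pos: [495.2, -233.4, 25.0]
eef_rot: [0.0, -0.001, 1.0, -0.0]
contact_force: [-0.8, -0.5, 3.2]
finger_gap: 23.5
gripper_force: 30.0
```

Emit:
servo_tool([
  {"dx":0,"dy":0,"dz":0,"wx":0,"wy":0,"wz":0,"jaw":0.1},
  {"dx":0,"dy":0,"dz":0,"wx":0,"wy":0,"wz":0,"jaw":0.1},
])

```text
time: 11.2
tcp_pos: [495.2, -233.4, 25.0]
eef_rot: [0.0, -0.001, 1.0, -0.0]
contact_force: [-1.6, -2.0, 5.0]
finger_gap: 23.3
gripper_force: 30.0
```

Emit:
servo_tool([
  {"dx":0,"dy":0,"dz":-0.5,"wx":0,"wy":0,"wz":0,"jaw":0.1},
  {"dx":0,"dy":0,"dz":-1.5,"wx":0,"wy":0,"wz":0,"jaw":0.1},
  {"dx":0,"dy":0,"dz":-1,"wx":0,"wy":0,"wz":0,"jaw":0.1},
  {"dx":0,"dy":0,"dz":0,"wx":0,"wy":0,"wz":0,"jaw":0.1},
])

```text
time: 11.6
tcp_pos: [495.8, -233.7, 56.5]
eef_rot: [0.001, -0.001, 1.0, -0.001]
contact_force: [0.2, -0.5, -3.1]
finger_gap: 23.4
gripper_force: 30.0
```

Lifted. Raise and carry it over the rim at (524.1,113.9).

Emit:
servo_tool([
  {"dx":0,"dy":0,"dz":-3,"wx":0,"wy":0,"wz":0,"jaw":0.1},
  {"dx":0,"dy":0,"dz":-4,"wx":0,"wy":0,"wz":0,"jaw":0.1},
  {"dx":0,"dy":0,"dz":-4,"wx":0,"wy":0,"wz":0,"jaw":0.1},
  {"dx":0,"dy":0,"dz":-4,"wx":0,"wy":0,"wz":0,"jaw":0.1},
  {"dx":0,"dy":1,"dz":-2,"wx":0,"wy":0,"wz":0,"jaw":0.1},
])

```text
time: 12.1
tcp_pos: [495.7, -224.1, 228.1]
eef_rot: [0.002, -0.001, 1.0, -0.001]
contact_force: [0.4, -1.1, -3.3]
finger_gap: 23.5
gripper_force: 30.0
```

Emit:
servo_tool([
  {"dx":-0.5,"dy":2,"dz":0,"wx":0,"wy":0,"wz":0,"jaw":0.1},
  {"dx":-0.5,"dy":3,"dz":0,"wx":0,"wy":0,"wz":0,"jaw":0.1},
  {"dx":-0.5,"dy":4,"dz":0,"wx":0,"wy":0,"wz":0,"jaw":0.1},
  {"dx":-0.5,"dy":4,"dz":0,"wx":0,"wy":0,"wz":0,"jaw":0.1},
  {"dx":-0.3,"dy":4,"dz":0,"wx":0,"wy":0,"wz":0,"jaw":0.1},
])

```text
time: 12.6
tcp_pos: [517.4, -51.6, 224.6]
eef_rot: [-0.0, -0.001, 1.0, 0.0]
contact_force: [-0.5, -0.0, -3.2]
finger_gap: 23.6
gripper_force: 30.0
```

Emit:
servo_tool([
  {"dx":-0.3,"dy":4,"dz":0,"wx":0,"wy":0,"wz":0,"jaw":0.1},
  {"dx":-0.3,"dy":4,"dz":0,"wx":0,"wy":0,"wz":0,"jaw":0.1},
  {"dx":0,"dy":4,"dz":0,"wx":0,"wy":0,"wz":0,"jaw":0.1},
  {"dx":0,"dy":3,"dz":0,"wx":0,"wy":0,"wz":0,"jaw":0.1},
  {"dx":0,"dy":1.7,"dz":0,"wx":0,"wy":0,"wz":0,"jaw":0.1},
])

```text
time: 13.1
tcp_pos: [522.7, 116.1, 224.5]
eef_rot: [-0.0, -0.002, 1.0, 0.0]
contact_force: [0.5, -0.6, -2.6]
finger_gap: 23.4
gripper_force: 30.0
```

Emit:
servo_tool([
  {"dx":0,"dy":0,"dz":0,"wx":0,"wy":0,"wz":0,"jaw":0.1},
  {"dx":0,"dy":0,"dz":0,"wx":0,"wy":0,"wz":0,"jaw":0.1},
  {"dx":0,"dy":0,"dz":0,"wx":0,"wy":0,"wz":0,"jaw":0.1},
])

```text
time: 13.4
tcp_pos: [523.2, 113.0, 224.6]
eef_rot: [-0.0, -0.001, 1.0, -0.0]
contact_force: [-0.1, 0.2, -2.8]
finger_gap: 23.1
gripper_force: 30.0
```

```bash
python3 - <<'E'
from h import *
s=env.get_state();print(s['time'],s['tcp_pos'],s['eef_rot'],s['contact_force'])
cap('wrist','w5')
z=load('w5'); im=z['im'][:,:,::-1];P=cloud(z);h=P[...,2];t=s['tcp_pos']
zf=t[2]-20+13
g=(np.hypot(P[...,0]-t[0],P[...,1]-t[1])<55)&(abs(h-zf)<6);q=P[g]
print('flange',zf,len(q),np.median(q[:,2]),cv2.minEnclosingCircle(q[:,:2].astype(np.float32)))
A=np.c_[q[:,:2]-t[:2],np.ones(len(q))];print('plane',np.linalg.lstsq(A,q[:,2],rcond=None)[0])
b=(abs(h-100)<3)&(np.hypot(P[...,0]-524,P[...,1]-114)<50);print('rim pts',b.sum())
E
```

```text
13.4 [523.17690188 113.00447647 224.56904657] [-1.05869550e-04 -7.11433880e-04  9.99999736e-01 -1.02974233e-04] [-0.09334259  0.15748942 -2.75829401]
flange 217.56904657460635 12879 217.19980309018194 ((523.2222290039062, 114.0665283203125), 48.12045669555664)
plane [ 1.28349740e-03 -3.04462919e-04  2.17262003e+02]
rim pts 778
```

View pics/w5.png

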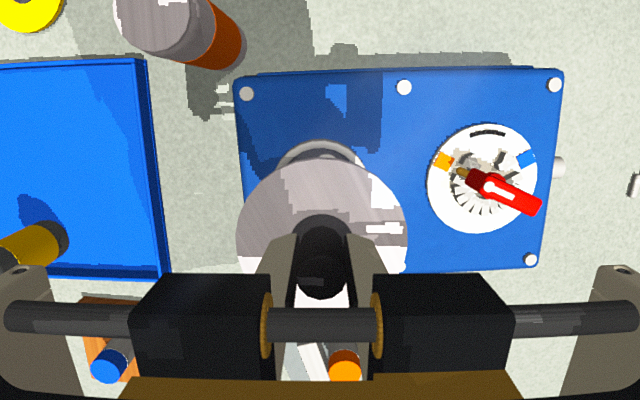

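The cover hangs level at (322,215), just off the rim arc at (320,150). The selector's tip at (458,170) points to the orange mark at (443,160). Lower it.

Emit:
servo_tool([
  {"dx":-0.08,"dy":0.04,"dz":2,"wx":0,"wy":0,"wz":0,"jaw":0.1},
  {"dx":0,"dy":0,"dz":3,"wx":0,"wy":0,"wz":0,"jaw":0.1},
  {"dx":0,"dy":0,"dz":3,"wx":0,"wy":0,"wz":0,"jaw":0.1},
  {"dx":0,"dy":0,"dz":1.5,"wx":0,"wy":0,"wz":0,"jaw":0.1},
  {"dx":0,"dy":0,"dz":0,"wx":0,"wy":0,"wz":0,"jaw":0.1},
])

```text
time: 13.95
tcp_pos: [522.9, 113.3, 127.7]
eef_rot: [-0.002, -0.001, 1.0, -0.0]
contact_force: [0.2, 0.4, -2.4]
finger_gap: 23.3
gripper_force: 30.0
```

Emit:
servo_tool([
  {"dx":0,"dy":0,"dz":0,"wx":0,"wy":0,"wz":0,"jaw":0.1},
  {"dx":0,"dy":0,"dz":0,"wx":0,"wy":0,"wz":0,"jaw":0.1},
  {"dx":0,"dy":0,"dz":0.3,"wx":0,"wy":0,"wz":0,"jaw":0.1},
  {"dx":0,"dy":0,"dz":0.3,"wx":0,"wy":0,"wz":0,"jaw":0.1},
  {"dx":0,"dy":0,"dz":0.2,"wx":0,"wy":0,"wz":0,"jaw":0.1},
])

```text
time: 14.45
tcp_pos: [524.0, 114.3, 121.6]
eef_rot: [0.0, -0.001, 1.0, 0.0]
contact_force: [0.2, 0.4, -2.8]
finger_gap: 23.5
gripper_force: 30.0
```

Emit:
servo_tool([
  {"dx":0,"dy":0,"dz":0.2,"wx":0,"wy":0,"wz":0,"jaw":0.1},
  {"dx":0,"dy":0,"dz":0.2,"wx":0,"wy":0,"wz":0,"jaw":0.1},
  {"dx":0,"dy":0,"dz":0,"wx":0,"wy":0,"wz":0,"jaw":0.1},
])

```text
time: 14.75
tcp_pos: [523.9, 114.3, 117.3]
eef_rot: [-0.0, -0.001, 1.0, -0.0]
contact_force: [0.3, 0.7, -3.6]
finger_gap: 23.7
gripper_force: 30.0
```

Emit:
servo_tool([
  {"dx":0,"dy":0,"dz":0.15,"wx":0,"wy":0,"wz":0,"jaw":0.1},
  {"dx":0,"dy":0,"dz":0.15,"wx":0,"wy":0,"wz":0,"jaw":0.1},
  {"dx":0,"dy":0,"dz":0.1,"wx":0,"wy":0,"wz":0,"jaw":0.1},
  {"dx":0,"dy":0,"dz":0,"wx":0,"wy":0,"wz":0,"jaw":0.1},
  {"dx":0,"dy":0,"dz":0,"wx":0,"wy":0,"wz":0,"jaw":0.1},
])

```text
time: 15.25
tcp_pos: [524.0, 114.3, 113.6]
eef_rot: [-0.0, -0.001, 1.0, 0.0]
contact_force: [-0.0, 0.0, -2.9]
finger_gap: 23.5
gripper_force: 30.0
```

Emit:
servo_tool([
  {"dx":0,"dy":0,"dz":0.05,"wx":0,"wy":0,"wz":0,"jaw":0.1},
  {"dx":0,"dy":0,"dz":0.05,"wx":0,"wy":0,"wz":0,"jaw":0.1},
  {"dx":0,"dy":0,"dz":0,"wx":0,"wy":0,"wz":0,"jaw":0.1},
])

```text
time: 15.55
tcp_pos: [524.1, 114.3, 113.0]
eef_rot: [0.0, -0.001, 1.0, 0.0]
contact_force: [-2.1, -0.7, 3.0]
finger_gap: 23.5
gripper_force: 30.0
```

Contact, force now +3 N: seated at the expected height. Release and withdraw.

Emit:
servo_tool([
  {"dx":0,"dy":0,"dz":0,"wx":0,"wy":0,"wz":0,"jaw":0.5},
  {"dx":0,"dy":0,"dz":0,"wx":0,"wy":0,"wz":0,"jaw":0.6},
  {"dx":0,"dy":0,"dz":0,"wx":0,"wy":0,"wz":0,"jaw":0.6},
  {"dx":0,"dy":0,"dz":0,"wx":0,"wy":0,"wz":0,"jaw":0.6},
  {"dx":0,"dy":0,"dz":0,"wx":0,"wy":0,"wz":0,"jaw":0.6},
])

```text
time: 16.05
tcp_pos: [524.0, 114.2, 112.6]
eef_rot: [-0.0, -0.001, 1.0, -0.0]
contact_force: [0.3, 0.5, -0.3]
finger_gap: 54.7
gripper_force: 0.0
```

Emit:
servo_tool([
  {"dx":0,"dy":0,"dz":-1.5,"wx":0,"wy":0,"wz":0,"jaw":0.6},
  {"dx":0,"dy":0,"dz":-3,"wx":0,"wy":0,"wz":0,"jaw":0.6},
  {"dx":0,"dy":0,"dz":-4,"wx":0,"wy":0,"wz":0,"jaw":0.6},
  {"dx":0,"dy":0,"dz":-4,"wx":0,"wy":0,"wz":0,"jaw":0.6},
  {"dx":0,"dy":0,"dz":0,"wx":0,"wy":0,"wz":0,"jaw":0.6},
])

```text
time: 16.55
tcp_pos: [526.2, 114.6, 242.7]
eef_rot: [0.004, -0.001, 1.0, 0.001]
contact_force: [-0.7, 0.2, -0.3]
finger_gap: 55.9
gripper_force: 0.0
```

```bash
python3 - <<'E'
from h import *
s=env.get_state();print(s['time'],s['tcp_pos'],s['contact_force'])
im,d=cap('wrist','w6')
z=load('w6');im=z['im'][:,:,::-1];hsv=cv2.cvtColor(im,cv2.COLOR_BGR2HSV);P=cloud(z);h=P[...,2]
g=(np.hypot(P[...,0]-524,P[...,1]-114)<55)&(abs(h-106)<4)&(hsv[...,1]<80);q=P[g]
print('flange',len(q),np.median(q[:,2]),cv2.minEnclosingCircle(q[:,:2].astype(np.float32)))
A=np.c_[q[:,:2]-[524,114],np.ones(len(q))];print('plane',np.linalg.lstsq(A,q[:,2],rcond=None)[0])
g=(np.hypot(P[...,0]-518,P[...,1]-263)<45)&(abs(h-143)<4);q=P[g];print('grip',np.median(q[:,2]),cv2.minAreaRect(q[:,:2].astype(np.float32)))
E
```

```text
16.55 [526.15856252 114.57446828 242.71836547] [-0.73483093  0.15810156 -0.25168568]
flange 7433 105.68002940144112 ((524.3202514648438, 115.5184097290039), 48.20567321777344)
plane [-1.04435930e-03 -5.35038996e-04  1.05710231e+02]
grip 142.28160472219213 ((518.1983032226562, 262.43548583984375), (54.260990142822266, 16.42310333251953), 66.75492095947266)
```

View pics/w6.png

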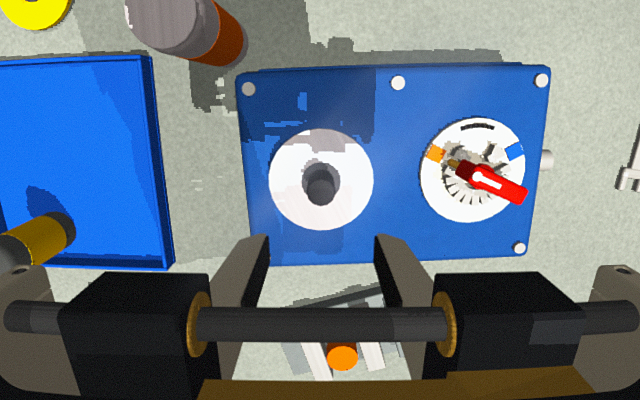

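The cover at (320,180) is seated level, with its flange top at 105.7 (106 expected). The selector, tip near (452,163), is home and pointing at the orange mark at (434,154). The gripper is free, so I hand in.

```bash
python3 -c "
from plant import env
print(env.close_job())"
```

```text
the job is handed in; nothing more can be done
None
```

The job is handed in at about 17 s: the selector is fully home in the orange slot, matching the blank in the vice, the aluminium cover sits seated and level on the rim, and the gripper touches nothing.

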